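# Pass the tomato across in the two-eared dish

## Robot

A 6-joint arm with a two-finger parallel gripper is mounted at the origin on the work surface. World frame = base frame: x ahead of the robot, y to its left, z up, the work surface at z = 0. Lengths are in m, angles in rad, forces in N, time in s.
With the tool pointing down it reaches from about 0.275 to 0.725 m from the base axis. Payload 15.9 kg.
Tool frame: the origin (TCP) lies on the mounting face of the last link; the fingertips stand 173 mm ahead of it and the grasp point (between the pads) lies 155 mm ahead of it; z points along the fingers, y is the line along which they close (so a half turn about z gives the same grasp; the last joint's range is limited). The gripper opens to 85 mm and grips with 20 to 120 N. Pads are 22 mm wide; open, the fingers measure 114 mm over their backs; the gripper's body (76 mm by 85 mm) begins 54 mm behind the grasp point. The pads swing forward as they close: fully open they stand 13 mm farther back than shut.
Start: joints at [0, 0.213, -0.034, 1.323, 0, 1.571], TCP at [0.5, 0, 0.405] pointing down, gripper open.
Joint ranges: [-2.98, 2.98], [-0.74, 1.72], [-1.14, 1.35], [-2.1, 2.04], [-1.57, 1.44], [-3.14, 3.14]. Speed limits (rad/s): [1.89, 1.89, 2.39, 2.57, 3.14, 3.14].

## Interface

Orientations are given as a unit quaternion [w, x, y, z].
In Python, from rig import telemetry, eyes, workorder gives the robot as it stands.
- The arm moves only by the tool arm_command, never from a script. Its argument "targets" is a list of rows, each an object with "claw": the opening, from -1 (shut) to 1 (fully open); "travel": the shift along the tool's x, y, z each as a share of 100 cm, from -1 to 1, a list of three; "turn": the turn about the tool's z as a share of pi/2 rad, from -1 to 1. A call has 1 to 10 rows; each row is the pose to reach, as a shift and turn from the pose commanded when the call began, along the tool's axes at that moment; what a row does not reach only later rows make up. A row lasts 1/8 s, in which the tool goes at most 62.5 mm and 10.7 degrees, less where a joint would pass 70% of its speed; a pose out of reach is approached as far as the arm can. A call with a number of a shift or a turn outside -1 to 1 is refused whole. A call with a gripper value outside its range is refused whole. The fingers move at their own pace and stop on an object; "newtons" is the grip in N (left out, the last holds). Time passes only in rows, so rows that repeat a pose let the fingers close. It gives the time, the measured TCP pose, the force, the opening and the grip force at its end, in the units of the state.
- telemetry.get_state(): the state, without advancing time (a new reading comes with each control period).
- eyes.grab_frame(name): name is "scene" or "side" or "wrist"; returns the picture (480x640x3 uint8, red, green, blue); there is no depth.
- eyes.calibration(name): a dict with "fx", "fy", "cx", "cy" (pixels), "distortion" ([k1, k2, p1, p2, k3] as OpenCV has them; the pictures are not rectified), "R" (3x3) and "t" (3): a world point X has camera coordinates R X + t; the wrist camera has in their place "T_tool_cam" (4x4, takes a point from camera to tool coordinates, whose origin is the TCP and whose axes are the flange's). Camera axes: x right, y down, z forward; pixel columns grow to the right and rows downward; lengths in m; the calibration is good to about 2 mm. A picture is of the moment at which its call begins: read the wrist's pose just before it. calibration takes no time and is no camera call.
- workorder.job_done(): hands the job in; it is judged then, once.
The state is a dict: "clock": time; "joint_positions": joint angles; "qd": joint speeds; "joint_torque": joint torques, N m; "tcp_pos": TCP position; "eef_rot": TCP orientation; "contact_force": force on the tool from outside, world axes, zero at the start; "ft_torque": the same for the moment, N m; "opening": finger opening in m; "finger_force": force on a finger pad.
Only numpy, scipy, OpenCV 4.12 (cv2) and the standard library are available. Lean on these libraries where they do the work, as an engineer would, in place of code of your own. Each camera call takes 0.05 s, during which the arm holds its last target. There are 200 camera calls.

## Task

Put the ripe tomato into the middle of the two-eared enamel dish where the dish stands, handling it gently so that it is not bruised. Then take the dish by one ear, lift it straight up clear of the table, and turn it in the air about a quarter turn, always level and with the tomato staying loose in the middle, to offer it over the centre of the place mat with its free ear pointing squarely across the mat to the person sitting at the far side. Finish holding it there by the ear, still and level, about a hand's breadth above the mat, and leave everything else where it is.

Things in the scene. Friction and masses are not known exactly. Their poses are not given: they have to be found in the camera images.
- tomato_center (a point): Ripe red tomato, a loose ball 54 mm across with a small green calyx, about 85 g, on one of two saucers (which varies). This point is its centre, 31 mm above the table at the start; its axes roll with it. Soft: it bruises if the two fingers press with more than 35 N each; set it down, do not drop it more than about 20 mm.
- dish_mid (a point): Round enamel dish, blue, white inside, 0.2 kg, loose. Rim 190 mm across, 39 mm high; foot 104 mm across. Inside height over the underside: 5 mm at the middle, 9.5 at 45 mm radius, 16.5 at 66, then up to the rim; the tomato's centre rests 32 mm over the underside. This point: on the axis, 20 mm up; z up, x along the two ears, which at first lie to the robot's left and right.
- ear_a (a point): Grip centre of the ear at the dish's +x: upright black block 12 mm thick (dish x), 62 long (dish y), 22 tall (50 to 72 mm over the underside), on two thin posts just outside the rim; 101 mm from the dish's axis, 41 mm above dish_mid. Pinch from above, one finger inside, one outside. The load hangs 100 mm to one side (0.3 N m): grip firmly. Axes: the dish's.
- ear_b (a point): Centre of the grip of the other ear, the same, on the dish's -x side. Either ear may be taken.
- mat_mid (a point): Fixed woven palm place mat, 240 mm deep by 300 mm wide, 4 mm thick, straw coloured with dark red stripes along its two short side edges. This point is the middle of its upper face. Its x axis (along the short sides) points across the table, away from the robot, to the person sitting at the far side; z is up.
- lime_center (a point): Green lime, a ball 48 mm in diameter, on the other saucer; not wanted. This point is its centre.
- saucer_a: Small white saucer, 104 mm across, 11 mm high, carrying the tomato at the start; its flat inside is 4 mm above the table. Origin: centre of its underside. Leave it where it is.
- saucer_b: The same, carrying the lime at the start. Leave it where it is.
- spoon: Steel spoon, 170 mm long, 8 mm high at most, lying on the mat near its right-hand edge as the robot sees it (about 120 mm to the right of the mat's middle), along the mat's x. Origin: under its middle. Leave it.
- mug: Dark blue enamel mug, 76 mm across, 80 mm tall, with a handle, beyond the dish. Origin: centre of its underside. Leave it.
- salt: Glass salt shaker with a steel top, 44 mm across, 70 mm tall, on the robot's side of the mat. Origin: centre of its underside. Leave it.
There are look-alikes about, which are no part of the job. Of the things that look like the part that bears tomato_center, the middle-sized one is meant.

How it is judged:
On the way, in this order (a step that is already met when the one before it is completed fails the run):
1. the tomato lies let go in the middle of the dish, the dish still standing where it was, not yet turned (horizontal distance between tomato_center and dish_mid below 0.03 m and z of tomato_center in the frame of dish_mid below 0.03 m and contact force between the fingers and tomato below 0.1 N and distance of dish_mid from where it was at the start of the episode below 0.025 m and angle between the x axis of dish_mid and the x axis of mat_mid, either way round above 0.8 rad), for 0.2 s.
2. the dish is lifted clear of the table, not yet turned, the tomato in its middle (height (world z) of dish_mid above 0.045 m and horizontal distance between tomato_center and dish_mid below 0.03 m and z of tomato_center in the frame of dish_mid below 0.03 m and contact force between the fingers and dish above 1 N and contact force between dish and table below 0.05 N and angle between the x axis of dish_mid and the x axis of mat_mid, either way round above 0.6 rad), for 0.05 s.
At the end, for the whole second after the job is handed in: Dish held by one ear only: axis within 40 mm of the mat's middle, underside 50 to 200 mm up, ears within 9 degrees of the mat's x, free ear on the far side, level within 7 degrees, still; tomato loose within 30 mm of the axis; lime, saucers within 40 mm, the rest within 20 mm of their places (horizontal distance between dish_mid and mat_mid below 0.04 m and height (world z) of dish_mid between 0.07 and 0.22 m and angle between the x axis of dish_mid and the x axis of mat_mid, either way round below 0.16 rad and angle between dish_mid's own z axis and vertical below 0.12 rad and horizontal distance between tomato_center and dish_mid below 0.03 m and z of tomato_center in the frame of dish_mid below 0.03 m and contact force between the fingers and dish above 2 N and contact force between dish and table below 0.05 N and contact force between the fingers and tomato below 0.1 N and linear speed of dish below 0.03 m/s and angular speed of dish below 0.15 rad/s and linear speed of tomato below 0.05 m/s and ((distance between the grasp point and ear_a below 0.05 m and x of ear_b in the frame of mat_mid above 0.03 m) or (distance between the grasp point and ear_b below 0.05 m and x of ear_a in the frame of mat_mid above 0.03 m)) and distance of each of mug, salt, spoon from where it was at the start of the episode below 0.02 m and distance of each of saucer_a, saucer_b, lime_center from where it was at the start of the episode below 0.04 m); the arm keeps its last pose, push and grip.
It fails at once if the tomato is bruised (pinched or pressed with more than 70 N, all its contacts together) (contact force between tomato and anything else above 70 N).
It fails at once if the tomato is let go more than 25 mm above its place in the dish (horizontal distance between tomato_center and dish_mid below 0.06 m and z of tomato_center in the frame of dish_mid above 0.037 m and contact force between tomato and anything else below 0.01 N).
It fails at once if the lifted dish tips more than 14 degrees (height (world z) of dish_mid above 0.035 m and angle between dish_mid's own z axis and vertical above 0.25 rad).
It fails at once if the tomato strays more than 40 mm from the middle of the lifted dish (height (world z) of dish_mid above 0.035 m and horizontal distance between tomato_center and dish_mid above 0.04 m).
It fails at once if a bystander is disturbed (distance of any of mug, salt, spoon from where it was at the start of the episode above 0.02 m or distance of any of saucer_a, saucer_b, lime_center from where it was at the start of the episode above 0.04 m).
It also fails if it takes over 59 s, if anything falls off the work surface, if the arm or the gripper's body presses on something with over 40 N, if the wrist force passes 120 N, or if a joint passes its speed limit or range.

## Working session

There is one attempt and no reset: what is moved stays moved. The work goes in short steps, Python scripts to look and compute and a tool call to move; the robot and the scene stay as the last step left them, time stands still between calls to the robot, and variables do not carry over. Pictures are saved under pics/ and viewed, at most 10 in all, crops included, and the job is handed in when it is done.

Besides the shell and the picture viewer there is one more tool, called after "Request:" in YAML: its name, and indented under it one key for each argument. arm_command: Moves the arm, as the interface text tells. Shift numbers are shares of 100 cm and turn numbers shares of pi/2 rad, none past 1 either way. Its arguments: {"type":"object","properties":{"targets":{"type":"array"},"newtons":{"type":"number"}},"required":["targets"]}

```bash
mkdir -p pics; ls; cat > h.py <<'E'
import numpy as np, cv2
from rig import telemetry, eyes, workorder
def Rq(q):
    w,x,y,z=q
    return np.array([[1-2*(y*y+z*z),2*(x*y-z*w),2*(x*z+y*w)],[2*(x*y+z*w),1-2*(x*x+z*z),2*(y*z-x*w)],[2*(x*z-y*w),2*(y*z+x*w),1-2*(x*x+y*y)]])
def grab(n):
    s=telemetry.get_state(); im=eyes.grab_frame(n); c=eyes.calibration(n)
    if 'R' in c: R=np.array(c['R']);t=np.array(c['t'])
    else:
        T=np.array(c['T_tool_cam']);W=np.eye(4);W[:3,:3]=Rq(s['eef_rot']);W[:3,3]=s['tcp_pos']
        M=np.linalg.inv(W@T);R=M[:3,:3];t=M[:3,3]
    K=np.array([[c['fx'],0,c['cx']],[0,c['fy'],c['cy']],[0,0,1.]])
    return cv2.cvtColor(np.asarray(im),cv2.COLOR_RGB2BGR),(K,np.array(c['distortion'],float),R,t)
def ray(cam,uv):
    K,d,R,t=cam
    p=cv2.undistortPoints(np.array(uv,float).reshape(-1,1,2),K,d)[:,0]
    D=np.c_[p,np.ones(len(p))]@R
    return -R.T@t,D/np.linalg.norm(D,axis=1,keepdims=True)
def onz(cam,uv,z):
    o,D=ray(cam,uv); return o+D*((z-o[2])/D[:,2])[:,None]
def px(cam,X):
    K,d,R,t=cam
    return cv2.projectPoints(np.array(X,float).reshape(-1,3),cv2.Rodrigues(R)[0],t,K,d)[0][:,0]
E
python3 - <<'E'
from h import *
print(telemetry.get_state())
for n in('scene','side','wrist'):
    im,c=grab(n);cv2.imwrite(f'pics/{n}0.png',im);print(n,c[0].round(1).tolist(),c[1],c[2].round(3).tolist(),c[3].round(3))
E
```

```text
pics
{'clock': 0.0, 'joint_positions': array([-1.30646919e-05,  2.13359482e-01, -3.50397500e-02,  1.32349073e+00,
       -2.92230835e-05,  1.57082586e+00]), 'qd': array([ 0.00023511,  0.00171679,  0.00029349, -0.00099781,  0.00113967,
        0.00094345]), 'joint_torque': array([-1.43474466e-03, -6.86183596e+01,  4.87125492e+01,  1.75234705e-02,
       -1.83502889e-04, -7.31988712e-05]), 'tcp_pos': array([ 4.99861721e-01, -1.06860619e-05,  4.04222069e-01]), 'eef_rot': array([-3.76325002e-04,  7.07121730e-01,  7.07091621e-01, -3.96995206e-04]), 'contact_force': array([ 0.63714289, -0.21049302, -0.07846897]), 'ft_torque': array([-0.04902028,  0.02197873, -0.04147037]), 'finger_force': 0.0, 'opening': 0.08543690790714256}
scene [[601.8, 0.0, 313.2], [0.0, 601.8, 252.5], [0.0, 0.0, 1.0]] [-0.17827549  0.          0.          0.          0.        ] [[0.508, 0.862, 0.006], [0.535, -0.31, -0.786], [-0.675, 0.402, -0.618]] [-0.251 -0.216  2.038]
side [[535.5, 0.0, 321.8], [0.0, 535.5, 249.4], [0.0, 0.0, 1.0]] [-0.04883919  0.          0.          0.          0.        ] [[0.978, -0.209, 0.014], [-0.126, -0.639, -0.759], [0.168, 0.74, -0.651]] [-0.507  0.086  1.166]
wrist [[399.1, 0.0, 322.6], [0.0, 399.1, 242.1], [0.0, 0.0, 1.0]] [-0.07330905  0.          0.          0.          0.        ] [[1.0, 0.0, -0.001], [0.0, -0.958, 0.286], [-0.0, -0.286, -0.958]] [-0.499 -0.037  0.379]
```

View pics/scene0.png

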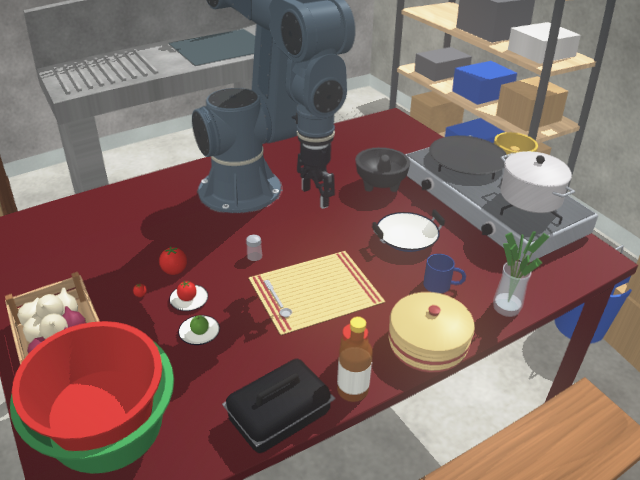

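View pics/side0.png

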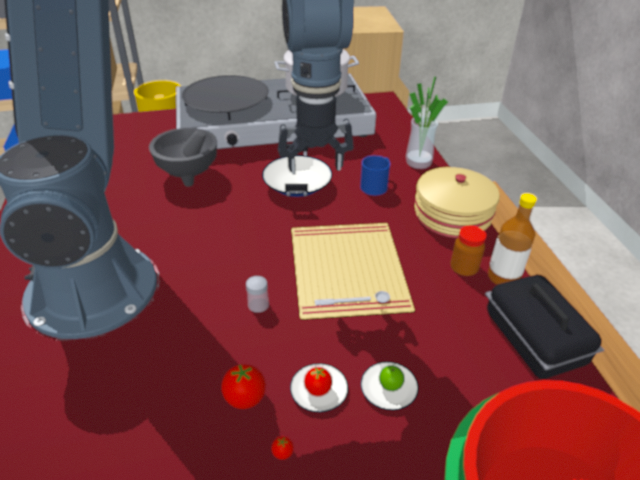

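```bash
python3 - <<'E'
from h import *
def big(m,box):
    x0,y0,x1,y1=box;z=np.zeros_like(m);z[y0:y1,x0:x1]=m[y0:y1,x0:x1]
    cs=cv2.findContours(z,cv2.RETR_EXTERNAL,cv2.CHAIN_APPROX_NONE)[0];return max(cs,key=cv2.contourArea)[:,0].astype(float)
boxes={'scene':dict(tom=(165,270,212,312),mat=(235,240,395,340),dish=(370,205,445,255),salt=(240,230,268,265)),
'side':dict(tom=(292,360,346,402),mat=(280,215,420,325),dish=(255,150,340,205),salt=(240,270,275,318))}
rays=[]
for n in('scene','side'):
    im,c=grab(n);b=boxes[n];h=cv2.cvtColor(im,cv2.COLOR_BGR2HSV);H,S,V=cv2.split(h)
    red=((im[...,2]>140)&(S>150)&((H<9)|(H>172))).astype(np.uint8)
    t=big(red,b['tom']);cc,r=cv2.minEnclosingCircle(t.astype(np.float32));print(n,'tom px',cc,r,'onz',onz(c,[cc],.031).round(4))
    o,D=ray(c,[cc]);rays.append((o,D[0]))
    straw=((H>15)&(H<35)&(S>60)&(V>140)).astype(np.uint8);straw=cv2.morphologyEx(straw,cv2.MORPH_CLOSE,np.ones((9,9)))
    P=onz(c,big(straw,b['mat']),.004)[:,:2].astype(np.float32);print('mat',cv2.minAreaRect(P))
    wh=((S<50)&(V>130)).astype(np.uint8);P=onz(c,big(wh,b['dish']),.039)[:,:2].astype(np.float32);print('dish',cv2.minEnclosingCircle(P))
    P=onz(c,big((S<90).astype(np.uint8),b['salt']),0)[:,:2];print('salt base range',P.min(0),P.max(0))
    if n=='side': cv2.imwrite('pics/crop1.png',cv2.resize(im[350:470,200:420],None,fx=3.5,fy=3.5,interpolation=cv2.INTER_CUBIC))
(o1,d1),(o2,d2)=rays
s=np.linalg.lstsq(np.c_[d1,-d2],o2-o1,rcond=None)[0];print(o1+s[0]*d1,o2+s[1]*d2)
E
```

```text
scene tom px (186.34616088867188, 290.5) 10.041576385498047 onz [[ 0.4324 -0.3542  0.031 ]]
mat ((0.6089552640914917, -0.04401826858520508), (0.30086711049079895, 0.3149491548538208), 83.77759552001953)
dish ((0.5167027711868286, 0.31068670749664307), 0.09510302543640137)
salt base range [ 0.25408533 -0.13907117] [ 0.37545798 -0.06071723]
side tom px (317.1230773925781, 381.3384704589844) 13.961276054382324 onz [[ 0.4328 -0.3566  0.031 ]]
mat ((0.5698471665382385, -0.041591525077819824), (0.3066827952861786, 0.24374280869960785), 83.72960662841797)
dish ((0.5163812041282654, 0.32373854517936707), 0.1039319857954979)
salt base range [ 0.33273551 -0.14082485] [ 0.38067806 -0.0263174 ]
[ 0.43243087 -0.35421511  0.03105061] [ 0.43295651 -0.35588993  0.02996393]
```

View pics/crop1.png

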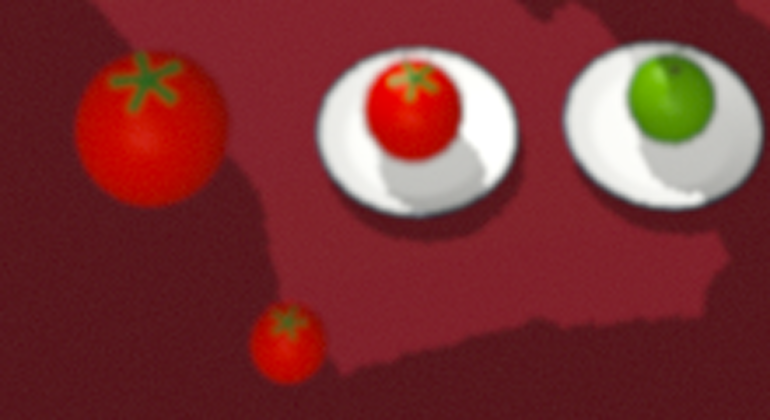

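View pics/wrist0.png

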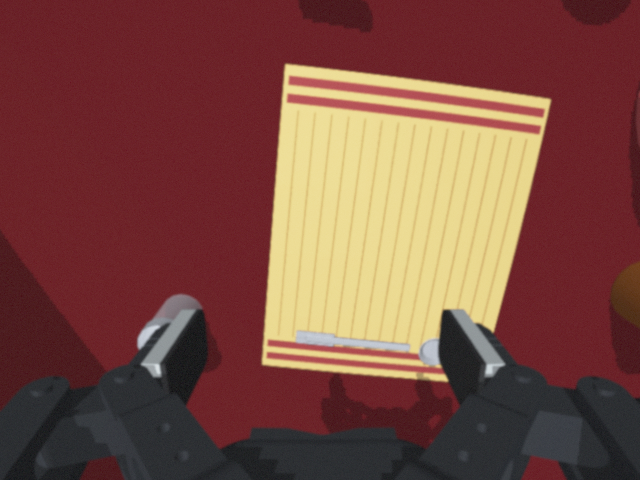

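```bash
python3 - <<'E'
from h import *
im,c=grab('side')
print('lime,bigtom,cherry',onz(c,[(391,378)],.028),onz(c,[(243,387)],.04),onz(c,[(283,448)],.02))
print('ear right side',onz(c,[(297,187)],.063)); 
im,c=grab('scene');e=onz(c,[(377,230),(438,215)],.061);print('ears scene',e)
print('mug',onz(c,[(438,290)],0.0))
im,c=grab('wrist')
H,S,V=cv2.split(cv2.cvtColor(im,cv2.COLOR_BGR2HSV))
m=((H>12)&(H<38)&(S>50)&(V>140)).astype(np.uint8);m[:, 600:]=0;m=cv2.morphologyEx(m,cv2.MORPH_CLOSE,np.ones((15,15)))
k=max(cv2.findContours(m,cv2.RETR_EXTERNAL,cv2.CHAIN_APPROX_NONE)[0],key=cv2.contourArea)
print(cv2.approxPolyDP(k,6,True)[:,0].tolist())
P=onz(c,[(286,65),(550,99),(264,364)],.004);print(P.round(4),(P[1]+P[2])/2,np.linalg.norm(P[0]-P[1]),np.linalg.norm(P[0]-P[2]),np.degrees(np.arctan2(*(P[1]-P[0])[1::-1])))
print(np.degrees(np.arctan2(*(P[2]-P[0])[1::-1]))+90)
E
```

```text
lime,bigtom,cherry [[ 0.56565239 -0.37433666  0.028     ]] [[ 0.30197616 -0.34893462  0.04      ]] [[ 0.35338613 -0.46580926  0.02      ]]
ear right side [[0.49781124 0.21087528 0.063     ]]
ears scene [[0.49499508 0.2158711  0.061     ]
 [0.5244434  0.42328123 0.061     ]]
mug [[0.74177427 0.25251476 0.        ]]
[[285, 64], [261, 363], [447, 381], [440, 364], [419, 359], [419, 345], [439, 336], [443, 309], [463, 309], [493, 331], [549, 99]]
[[ 0.4677  0.1229  0.004 ]
 [ 0.7047  0.0978  0.004 ]
 [ 0.4365 -0.1737  0.004 ]] [ 0.57057942 -0.0379772   0.004     ] 0.23828051713068574 0.29829347052590116 -6.069761800098907
-6.012012112444296
```

Request:
arm_command:
  targets:
    - {"claw": 1, "travel": [-0.06, -0.012, 0], "turn": 0}
    - {"claw": 1, "travel": [-0.12, -0.024, 0], "turn": 0}
    - {"claw": 1, "travel": [-0.18, -0.036, 0], "turn": 0}
    - {"claw": 1, "travel": [-0.24, -0.048, 0], "turn": 0}
    - {"claw": 1, "travel": [-0.3, -0.06, 0.05], "turn": 0}
    - {"claw": 1, "travel": [-0.355, -0.067, 0.1], "turn": 0}
    - {"claw": 1, "travel": [-0.355, -0.067, 0.1], "turn": 0}
    - {"claw": 1, "travel": [-0.355, -0.067, 0.1], "turn": 0}
    - {"claw": 1, "travel": [-0.355, -0.067, 0.1], "turn": 0}
  newtons: 20

```text
clock: 1.52
tcp_pos: [0.4335, -0.3543, 0.3058]
eef_rot: [0.001, 0.707, 0.707, 0.0]
contact_force: [-0.2, -0.8, -0.4]
opening: 0.0851
finger_force: 0.0
```

```bash
python3 - <<'E'
from h import *
im,c=grab('wrist');cv2.imwrite('pics/w1.png',im)
H,S,V=cv2.split(cv2.cvtColor(im,cv2.COLOR_BGR2HSV))
m=((im[...,2]>120)&(S>150)&((H<9)|(H>172))).astype(np.uint8)
p=px(c,[.4327,-.355,.031])[0];print(p)
m=cv2.morphologyEx(m,cv2.MORPH_OPEN,np.ones((5,5)))
for k in cv2.findContours(m,cv2.RETR_EXTERNAL,cv2.CHAIN_APPROX_NONE)[0]:
    if cv2.contourArea(k)>300:
        cc,r=cv2.minEnclosingCircle(k);print(cc,r,onz(c,[cc],.031),cv2.contourArea(k)/(3.14*r*r))
E
```

```text
[321.67795127 243.7065899 ]
(213.5, 379.0) 18.554075241088867 [[ 0.35456703 -0.45716693  0.031     ]] 0.5592268697881578
(54.5, 259.0) 14.705541610717773 [[ 0.25376193 -0.36579619  0.031     ]] 0.4535853505392694
(321.12445068359375, 242.53335571289062) 40.82563018798828 [[ 0.43234669 -0.35421762  0.031     ]] 0.9713313037969908
(97.413330078125, 234.26133728027344) 60.016754150390625 [[ 0.28702077 -0.34865817  0.031     ]] 0.6283645261508034
```

View pics/w1.png

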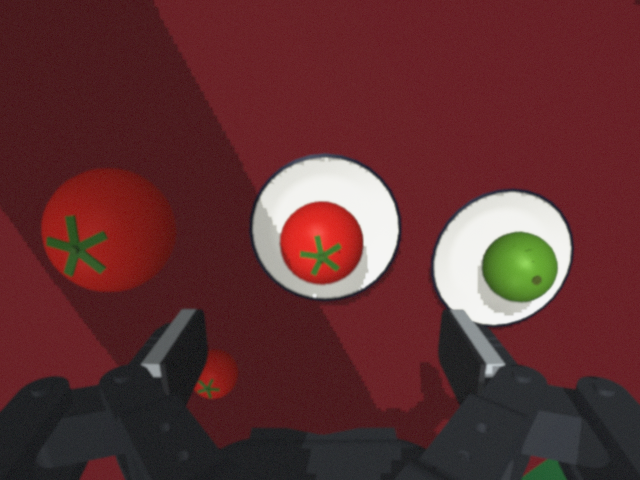

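The wrist view shows the big tomato at (108,230), the middle-sized one on its saucer at (321,243), the cherry tomato at (213,375) and the lime at (519,267). The middle-sized one is meant, and it lies right under the gripper.

Request:
arm_command:
  targets:
    - {"claw": 1, "travel": [0, -0.001, 0.04], "turn": 0}
    - {"claw": 1, "travel": [0, -0.001, 0.08], "turn": 0}
    - {"claw": 1, "travel": [0, -0.001, 0.105], "turn": 0}
    - {"claw": 1, "travel": [0, -0.001, 0.12], "turn": 0}
    - {"claw": 1, "travel": [0, -0.001, 0.12], "turn": 0}
    - {"claw": 0.1, "travel": [0, -0.001, 0.12], "turn": 0}
    - {"claw": 0.1, "travel": [0, -0.001, 0.12], "turn": 0}
    - {"claw": 0.1, "travel": [0, -0.001, 0.12], "turn": 0}
    - {"claw": 0.1, "travel": [0, -0.001, 0.12], "turn": 0}
  newtons: 20

```text
clock: 2.7
tcp_pos: [0.4323, -0.3554, 0.1859]
eef_rot: [0.001, 0.707, 0.707, 0.0]
contact_force: [-1.5, -0.1, 7.1]
opening: 0.0529
finger_force: 19.6
```

Request:
arm_command:
  targets:
    - {"claw": 0.1, "travel": [0, 0, -0.02], "turn": 0}
    - {"claw": 0.1, "travel": [0, 0, -0.06], "turn": 0}
    - {"claw": 0.1, "travel": [0, 0, -0.11], "turn": 0}
    - {"claw": 0.1, "travel": [0.03, 0.003, -0.15], "turn": 0}
    - {"claw": 0.1, "travel": [0.08, 0.009, -0.18], "turn": 0}
    - {"claw": 0.1, "travel": [0.14, 0.016, -0.18], "turn": 0}
    - {"claw": 0.1, "travel": [0.2, 0.024, -0.18], "turn": 0}
    - {"claw": 0.1, "travel": [0.26, 0.031, -0.18], "turn": 0}
    - {"claw": 0.1, "travel": [0.32, 0.039, -0.18], "turn": 0}
    - {"claw": 0.1, "travel": [0.38, 0.046, -0.18], "turn": 0}

```text
clock: 3.95
tcp_pos: [0.4779, 0.0269, 0.3655]
eef_rot: [0.0, 0.707, 0.707, 0.001]
contact_force: [1.2, 0.2, -0.6]
opening: 0.0527
finger_force: 21.6
```

Request:
arm_command:
  targets:
    - {"claw": 0.1, "travel": [0.06, 0.007, 0], "turn": 0}
    - {"claw": 0.1, "travel": [0.12, 0.014, 0], "turn": 0}
    - {"claw": 0.1, "travel": [0.18, 0.022, 0], "turn": 0}
    - {"claw": 0.1, "travel": [0.23, 0.028, 0], "turn": 0}
    - {"claw": 0.1, "travel": [0.27, 0.033, 0], "turn": 0}
    - {"claw": 0.1, "travel": [0.293, 0.035, 0], "turn": 0}
    - {"claw": 0.1, "travel": [0.293, 0.035, 0], "turn": 0}
    - {"claw": 0.1, "travel": [0.293, 0.035, 0], "turn": 0}
    - {"claw": 0.1, "travel": [0.293, 0.035, 0], "turn": 0}

```text
clock: 5.08
tcp_pos: [0.5131, 0.3172, 0.3651]
eef_rot: [0.0, 0.707, 0.707, 0.0]
contact_force: [-0.1, 0.7, -0.8]
opening: 0.053
finger_force: 21.5
```

```bash
python3 - <<'E'
from h import *
s=telemetry.get_state();print(s['tcp_pos'],s['eef_rot'])
im,c=grab('wrist');cv2.imwrite('pics/w2.png',im)
H,S,V=cv2.split(cv2.cvtColor(im,cv2.COLOR_BGR2HSV))
wh=((S<60)&(V>110)).astype(np.uint8)
k=max(cv2.findContours(wh,cv2.RETR_EXTERNAL,cv2.CHAIN_APPROX_NONE)[0],key=cv2.contourArea)
P=onz(c,k[:,0],.039)[:,:2].astype(np.float32);print(cv2.minEnclosingCircle(P),k[:,0].min(0),k[:,0].max(0))
E
```

```text
[0.51305951 0.31715987 0.36506955] [8.79312028e-05 7.07430523e-01 7.06782870e-01 1.49076311e-04]
((0.5131449103355408, 0.2853918969631195), 0.1216992437839508) [206 100] [442 358]
```

View pics/w2.png

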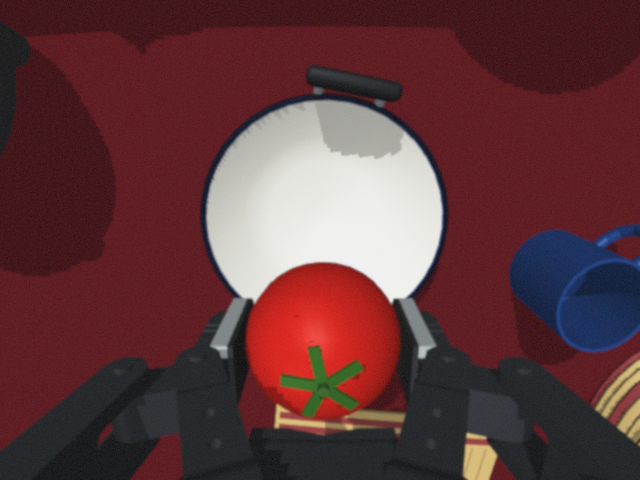

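The wrist view shows the tomato in the grip at (323,340). The dish centre is near (325,215), with its left ear at (354,83) and the mug at (580,290).

```bash
python3 - <<'E'
from h import *
from scipy.optimize import least_squares
im=cv2.imread('pics/w2.png');_,c=grab('wrist')
H,S,V=cv2.split(cv2.cvtColor(im,cv2.COLOR_BGR2HSV))
wh=((S<60)&(V>90)).astype(np.uint8)
k=max(cv2.findContours(wh,cv2.RETR_EXTERNAL,cv2.CHAIN_APPROX_NONE)[0],key=cv2.contourArea)[:,0]
k=k[k[:,1]<265]
P=onz(c,k,.038)[:,:2]
f=least_squares(lambda a:np.hypot(*(P-a[:2]).T)-a[2],[.51,.32,.09],loss='soft_l1',f_scale=.002);print(f.x,np.abs(f.fun).max(),np.sqrt(np.mean(f.fun**2)))
m=(V<60).astype(np.uint8);m[:62]=0;m[104:]=0;m[:,:300]=0;m[:,410:]=0
e=max(cv2.findContours(m,cv2.RETR_EXTERNAL,cv2.CHAIN_APPROX_NONE)[0],key=cv2.contourArea)
r=cv2.minAreaRect(e);E=onz(c,[r[0]],.066)[0];d=E[:2]-f.x[:2];print(r,E,np.hypot(*d),np.degrees(np.arctan2(d[1],d[0])))
B=onz(c,cv2.boxPoints(r),.07)[:,:2]
for i in range(4):
    v=B[(i+1)%4]-B[i];print(np.hypot(*v),np.degrees(np.arctan2(v[1],v[0])))
E
```

```text
[0.51371119 0.31838619 0.08947858] 0.05773930942624399 0.016768327917692522
((353.625, 83.384765625), (97.07999420166016, 21.238162994384766), 11.481990814208984) [0.53239903 0.41554502 0.066     ] 0.098939749570297 79.11250984778373
0.012594389572142858 77.385591633363
0.06046059037010569 -10.65172181148724
0.012756741947981801 -99.574766775588
0.0611319274182036 169.1913006444847
```

Request:
arm_command:
  targets:
    - {"claw": 0.1, "travel": [0.001, 0.001, 0.03], "turn": 0}
    - {"claw": 0.1, "travel": [0.001, 0.001, 0.07], "turn": 0}
    - {"claw": 0.1, "travel": [0.001, 0.001, 0.11], "turn": 0}
    - {"claw": 0.1, "travel": [0.001, 0.001, 0.14], "turn": 0}
    - {"claw": 0.1, "travel": [0.001, 0.001, 0.16], "turn": 0}
    - {"claw": 0.1, "travel": [0.001, 0.001, 0.17], "turn": 0}
    - {"claw": 0.1, "travel": [0.001, 0.001, 0.175], "turn": 0}
    - {"claw": 0.1, "travel": [0.001, 0.001, 0.176], "turn": 0}
    - {"claw": 0.1, "travel": [0.001, 0.001, 0.176], "turn": 0}

```text
clock: 6.3
tcp_pos: [0.5142, 0.3191, 0.1893]
eef_rot: [0.0, 0.707, 0.707, 0.0]
contact_force: [0.2, 1.0, -1.0]
opening: 0.0528
finger_force: 21.6
```

Request:
arm_command:
  targets:
    - {"claw": 0.35, "travel": [0, 0, 0], "turn": 0}
    - {"claw": 0.6, "travel": [0, 0, 0], "turn": 0}
    - {"claw": 0.8, "travel": [0, 0, 0], "turn": 0}
    - {"claw": 0.8, "travel": [0, 0, 0], "turn": 0}
    - {"claw": 0.8, "travel": [0, 0, -0.02], "turn": 0}
    - {"claw": 0.8, "travel": [0, 0, -0.06], "turn": 0}
    - {"claw": 0.8, "travel": [0, 0, -0.12], "turn": 0}
    - {"claw": 0.8, "travel": [0, 0, -0.17], "turn": 0}

```text
clock: 7.3
tcp_pos: [0.5138, 0.3189, 0.361]
eef_rot: [0.0, 0.707, 0.707, 0.0]
contact_force: [0.7, 0.7, -0.2]
opening: 0.0769
finger_force: 0.0
```

```bash
python3 - <<'E'
from h import *
print(telemetry.get_state()['joint_positions'])
im,c=grab('side');cv2.imwrite('pics/s2.png',cv2.resize(im[120:230,220:400],None,fx=4,fy=4))
E
```

```text
[ 5.55438520e-01  4.42044835e-01  1.74733129e-01  1.30253047e+00
 -5.45331925e-06  2.12625895e+00]
```

View pics/s2.png

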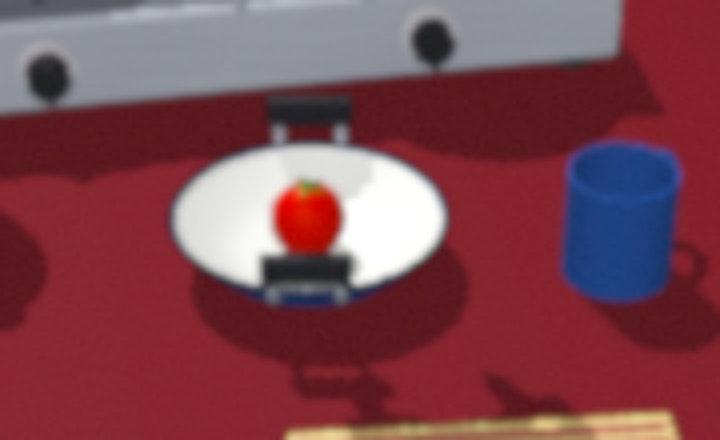

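The crop shows the tomato lying free in the middle of the dish at (308,218), with both ears in place at (308,110) and (305,270).

Request:
arm_command:
  targets:
    - {"claw": 0.3, "travel": [-0.03, -0.005, 0], "turn": -0.11}
    - {"claw": 0.3, "travel": [-0.06, -0.01, 0], "turn": -0.22}
    - {"claw": 0.3, "travel": [-0.09, -0.015, 0], "turn": -0.33}
    - {"claw": 0.3, "travel": [-0.1, -0.019, 0], "turn": -0.44}
    - {"claw": 0.3, "travel": [-0.1, -0.019, 0], "turn": -0.55}
    - {"claw": 0.3, "travel": [-0.1, -0.019, 0], "turn": -0.66}
    - {"claw": 0.3, "travel": [-0.1, -0.019, 0], "turn": -0.77}
    - {"claw": 0.3, "travel": [-0.1, -0.019, 0], "turn": -0.88}
    - {"claw": 0.3, "travel": [-0.1, -0.019, 0], "turn": -0.88}
    - {"claw": 0.3, "travel": [-0.1, -0.019, 0], "turn": -0.88}

```text
clock: 8.6
tcp_pos: [0.495, 0.219, 0.3587]
eef_rot: [0.0, 0.096, 0.995, -0.0]
contact_force: [-0.2, 0.2, -0.6]
opening: 0.0555
finger_force: 0.0
```

```bash
python3 - <<'E'
from h import *
s=telemetry.get_state();R=Rq(s['eef_rot']);print(s['tcp_pos'],R.round(3),s['joint_positions'].round(3),s['opening'])
im,c=grab('wrist');cv2.imwrite('pics/w3.png',im)
print(px(c,[[.4948,.2188,.072],[.5137,.318,.032],[*s['tcp_pos'][:2],.072]]))
E
```

```text
[0.49497804 0.2189861  0.35868361] [[-0.982  0.191  0.   ]
 [ 0.191  0.982 -0.   ]
 [-0.    -0.    -1.   ]] [ 0.417  0.31  -0.023  1.238 -0.     0.609] 0.055497221486085824
[[321.54283296 237.66645571]
 [453.05384665 222.82800766]
 [321.86791448 237.86702171]]
```

View pics/w3.png

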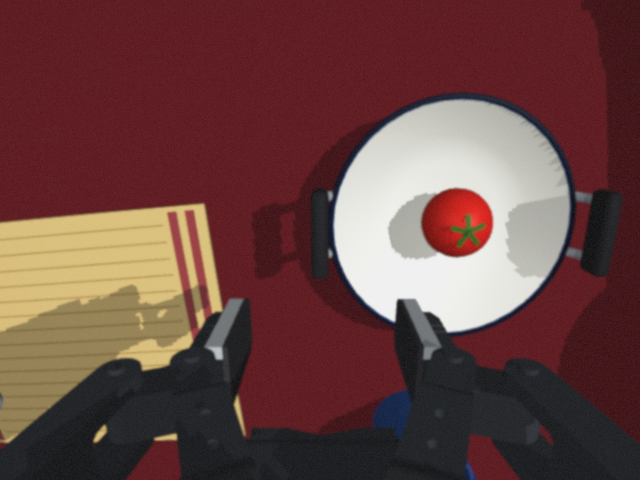

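Request:
arm_command:
  targets:
    - {"claw": 0.3, "travel": [0, 0, 0.03], "turn": 0}
    - {"claw": 0.3, "travel": [0, 0, 0.07], "turn": 0}
    - {"claw": 0.3, "travel": [0, 0, 0.11], "turn": 0}
    - {"claw": 0.2, "travel": [0, 0, 0.13], "turn": 0}
    - {"claw": 0, "travel": [0, 0, 0.138], "turn": 0}
    - {"claw": -0.2, "travel": [0, 0, 0.141], "turn": 0}
    - {"claw": -0.4, "travel": [0, 0, 0.141], "turn": 0}
    - {"claw": -0.55, "travel": [0, 0, 0.141], "turn": 0}
    - {"claw": -0.65, "travel": [0, 0, 0.141], "turn": 0}
    - {"claw": -0.75, "travel": [0, 0, 0.141], "turn": 0}
  newtons: 30

```text
clock: 9.9
tcp_pos: [0.4951, 0.2189, 0.2182]
eef_rot: [0.0, 0.094, 0.996, -0.0]
contact_force: [-1.0, -3.8, 7.8]
opening: 0.0116
finger_force: 29.4
```

Request:
arm_command:
  targets:
    - {"claw": -0.85, "travel": [0, 0, 0], "turn": 0}
    - {"claw": -1, "travel": [0, 0, 0], "turn": 0}
    - {"claw": -1, "travel": [0, 0, 0], "turn": 0}
    - {"claw": -1, "travel": [0, 0, 0], "turn": 0}

```text
clock: 10.4
tcp_pos: [0.4951, 0.2189, 0.2182]
eef_rot: [0.0, 0.094, 0.996, -0.0]
contact_force: [-0.8, -3.9, 6.6]
opening: 0.0116
finger_force: 29.4
```

Request:
arm_command:
  targets:
    - {"claw": -1, "travel": [0, 0, 0], "turn": 0}
    - {"claw": -1, "travel": [0, 0, 0], "turn": 0}
    - {"claw": -1, "travel": [0, 0, 0], "turn": 0}
    - {"claw": -1, "travel": [0, 0, 0], "turn": 0}
  newtons: 120

```text
clock: 10.9
tcp_pos: [0.4951, 0.2188, 0.2183]
eef_rot: [0.0, 0.094, 0.996, -0.0]
contact_force: [-1.6, -4.5, 9.4]
opening: 0.0103
finger_force: 117.5
```

Request:
arm_command:
  targets:
    - {"claw": -1, "travel": [0, 0, -0.002], "turn": 0}
    - {"claw": -1, "travel": [0, 0, -0.005], "turn": 0}
    - {"claw": -1, "travel": [0, 0, -0.009], "turn": 0}
    - {"claw": -1, "travel": [0, 0, -0.013], "turn": 0}
    - {"claw": -1, "travel": [0, 0, -0.013], "turn": 0}
    - {"claw": -1, "travel": [0, 0, -0.013], "turn": 0}

```text
clock: 11.65
tcp_pos: [0.495, 0.219, 0.2307]
eef_rot: [-0.0, 0.094, 0.996, -0.0]
contact_force: [0.2, 0.3, -3.1]
opening: 0.0099
finger_force: 117.1
```

```bash
python3 - <<'E'
from h import *
s=telemetry.get_state();print(s['tcp_pos'],s['contact_force'],s['ft_torque'],s['eef_rot'])
im,c=grab('side');a=cv2.resize(im[140:220,230:350],None,fx=3.3,fy=3.3)
im,c=grab('scene');b=cv2.resize(im[190:270,350:470],None,fx=3.3,fy=3.3);cv2.imwrite('pics/s3.png',np.hstack([a,b]))
E
```

```text
[0.49495578 0.21898293 0.23066268] [ 0.1637589   0.32661968 -3.09681683] [-0.2989295   0.07534073  0.04941872] [-3.44995830e-05  9.41274265e-02  9.95560157e-01 -2.05196449e-05]
```

View pics/s3.png

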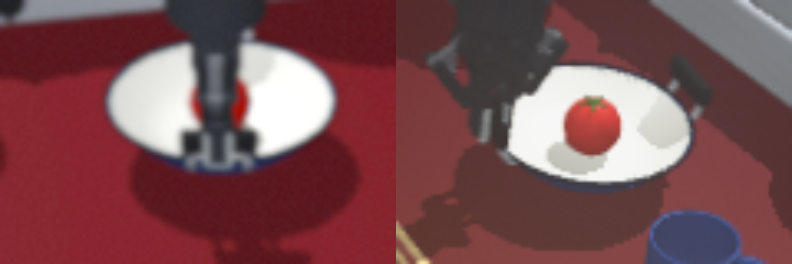

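The dish is off the table: 3 N carried, it looks level, and the tomato is in the middle (scene half, at (593,125)). I'm lifting on.

Request:
arm_command:
  targets:
    - {"claw": -1, "travel": [0, 0, -0.002], "turn": 0}
    - {"claw": -1, "travel": [0, 0, -0.007], "turn": 0}
    - {"claw": -1, "travel": [0, 0, -0.016], "turn": 0}
    - {"claw": -1, "travel": [0, 0, -0.029], "turn": 0}
    - {"claw": -1, "travel": [0, 0, -0.044], "turn": 0}
    - {"claw": -1, "travel": [0, 0, -0.059], "turn": 0}
    - {"claw": -1, "travel": [0, 0, -0.074], "turn": 0}
    - {"claw": -1, "travel": [0, 0, -0.087], "turn": 0}
    - {"claw": -1, "travel": [0, 0, -0.096], "turn": 0}
    - {"claw": -1, "travel": [0, 0, -0.1], "turn": 0}

```text
clock: 13.0
tcp_pos: [0.4951, 0.219, 0.3312]
eef_rot: [0.0, 0.094, 0.996, 0.0]
contact_force: [0.0, 0.0, -3.1]
opening: 0.0098
finger_force: 117.3
```

```bash
python3 - <<'E'
from h import *
s=telemetry.get_state();R=Rq(s['eef_rot']);p=s['tcp_pos'];print(p)
y0=np.arctan2(R[1,1],R[0,1]);print(np.degrees(y0))
C0=p[:2]+.101*R[:2,1];C1=np.array([.5706,-.038]);y1=np.radians(-6)
tau=np.arange(0,41)/40;m=10*tau**3-15*tau**4+6*tau**5
yaw=y0+(y1-y0)*m;C=C0+(C1-C0)*m[:,None];T=C-.101*np.c_[np.cos(yaw),np.sin(yaw)]
for k in range(4):
    a=yaw[10*k];yy=np.array([np.cos(a),np.sin(a)]);xx=np.array([-np.sin(a),np.cos(a)])
    xx=xx if abs(xx@R[:2,0]-np.cos(a-y0))<1e-2 else -xx
    for i in range(1,11):
        j=10*k+i;d=T[j]-T[10*k];print(k,i,*np.round([d@xx,d@yy],4),round(-(yaw[j]-a)/(np.pi/2),3))
print(R[:2,:2],T[-1])
E
```

```text
[0.49505043 0.21900373 0.33116465]
79.19752876391307
0 1 0.0 -0.0001 0.0
0 2 0.0 -0.0004 0.001
0 3 0.0001 -0.0013 0.004
0 4 0.0002 -0.0029 0.008
0 5 0.0004 -0.0054 0.015
0 6 0.0007 -0.009 0.025
0 7 0.0011 -0.0136 0.038
0 8 0.0016 -0.0193 0.055
0 9 0.0022 -0.0261 0.075
0 10 0.0028 -0.0339 0.098
1 1 -0.0006 -0.0088 0.027
1 2 -0.0014 -0.0185 0.056
1 3 -0.0022 -0.0288 0.089
1 4 -0.0031 -0.0397 0.125
1 5 -0.0042 -0.0511 0.163
1 6 -0.0054 -0.0626 0.203
1 7 -0.0068 -0.0743 0.244
1 8 -0.0084 -0.0859 0.287
1 9 -0.0103 -0.0973 0.331
1 10 -0.0124 -0.1084 0.375
2 1 -0.0079 -0.0076 0.044
2 2 -0.0158 -0.0146 0.088
2 3 -0.0236 -0.021 0.131
2 4 -0.0313 -0.0268 0.173
2 5 -0.0387 -0.0319 0.213
2 6 -0.0459 -0.0365 0.251
2 7 -0.0528 -0.0404 0.286
2 8 -0.0592 -0.0438 0.319
2 9 -0.0652 -0.0467 0.349
2 10 -0.0706 -0.0491 0.375
3 1 -0.0051 0.001 0.023
3 2 -0.0095 0.002 0.043
3 3 -0.0131 0.0029 0.06
3 4 -0.0161 0.0037 0.073
3 5 -0.0183 0.0043 0.083
3 6 -0.0198 0.0047 0.09
3 7 -0.0208 0.005 0.094
3 8 -0.0214 0.0052 0.097
3 9 -0.0216 0.0052 0.098
3 10 -0.0216 0.0052 0.098
[[-0.98227913  0.18742368]
 [ 0.18742371  0.98227916]] [ 0.47015329 -0.02744263]
```

Request:
arm_command:
  targets:
    - {"claw": -1, "travel": [0, 0, 0], "turn": 0}
    - {"claw": -1, "travel": [0, -0.001, 0.001], "turn": 0.001}
    - {"claw": -1, "travel": [0, -0.002, 0.001], "turn": 0.004}
    - {"claw": -1, "travel": [0, -0.003, 0.001], "turn": 0.008}
    - {"claw": -1, "travel": [0, -0.0055, 0.001], "turn": 0.015}
    - {"claw": -1, "travel": [0.001, -0.009, 0.001], "turn": 0.025}
    - {"claw": -1, "travel": [0.001, -0.0135, 0.001], "turn": 0.038}
    - {"claw": -1, "travel": [0.0015, -0.019, 0.001], "turn": 0.055}
    - {"claw": -1, "travel": [0.002, -0.026, 0.001], "turn": 0.075}
    - {"claw": -1, "travel": [0.003, -0.034, 0.001], "turn": 0.098}

```text
clock: 14.25
tcp_pos: [0.4855, 0.1856, 0.3297]
eef_rot: [-0.0, 0.172, 0.985, -0.0]
contact_force: [0.3, -0.6, -2.7]
opening: 0.0099
finger_force: 117.2
```

Request:
arm_command:
  targets:
    - {"claw": -1, "travel": [-0.0005, -0.009, 0], "turn": 0.027}
    - {"claw": -1, "travel": [-0.0015, -0.0185, 0], "turn": 0.056}
    - {"claw": -1, "travel": [-0.002, -0.029, 0], "turn": 0.089}
    - {"claw": -1, "travel": [-0.003, -0.0395, 0], "turn": 0.125}
    - {"claw": -1, "travel": [-0.004, -0.051, 0], "turn": 0.163}
    - {"claw": -1, "travel": [-0.0055, -0.0625, 0], "turn": 0.203}
    - {"claw": -1, "travel": [-0.007, -0.0745, 0], "turn": 0.244}
    - {"claw": -1, "travel": [-0.0085, -0.086, 0], "turn": 0.287}
    - {"claw": -1, "travel": [-0.0105, -0.0975, 0], "turn": 0.331}
    - {"claw": -1, "travel": [-0.0125, -0.1085, 0], "turn": 0.375}

```text
clock: 15.5
tcp_pos: [0.4607, 0.079, 0.3297]
eef_rot: [0.0, 0.451, 0.893, 0.0]
contact_force: [-0.2, -0.4, -2.5]
opening: 0.0096
finger_force: 117.2
```

Request:
arm_command:
  targets:
    - {"claw": -1, "travel": [-0.008, -0.0075, 0], "turn": 0.044}
    - {"claw": -1, "travel": [-0.016, -0.0145, 0], "turn": 0.088}
    - {"claw": -1, "travel": [-0.0235, -0.021, 0], "turn": 0.131}
    - {"claw": -1, "travel": [-0.0315, -0.027, 0], "turn": 0.173}
    - {"claw": -1, "travel": [-0.0385, -0.032, 0], "turn": 0.213}
    - {"claw": -1, "travel": [-0.046, -0.0365, 0], "turn": 0.251}
    - {"claw": -1, "travel": [-0.053, -0.0405, 0], "turn": 0.286}
    - {"claw": -1, "travel": [-0.059, -0.044, 0], "turn": 0.319}
    - {"claw": -1, "travel": [-0.065, -0.0465, 0], "turn": 0.349}
    - {"claw": -1, "travel": [-0.0705, -0.049, 0], "turn": 0.375}

```text
clock: 16.75
tcp_pos: [0.4638, -0.0064, 0.3297]
eef_rot: [-0.0, 0.69, 0.724, 0.0]
contact_force: [-0.4, -0.0, -3.2]
opening: 0.0099
finger_force: 117.2
```

Request:
arm_command:
  targets:
    - {"claw": -1, "travel": [-0.005, 0.001, 0], "turn": 0.023}
    - {"claw": -1, "travel": [-0.0095, 0.002, 0], "turn": 0.043}
    - {"claw": -1, "travel": [-0.013, 0.003, 0], "turn": 0.06}
    - {"claw": -1, "travel": [-0.016, 0.0035, 0], "turn": 0.073}
    - {"claw": -1, "travel": [-0.0185, 0.0045, 0], "turn": 0.083}
    - {"claw": -1, "travel": [-0.02, 0.005, 0], "turn": 0.09}
    - {"claw": -1, "travel": [-0.021, 0.005, 0], "turn": 0.094}
    - {"claw": -1, "travel": [-0.0215, 0.005, 0], "turn": 0.097}
    - {"claw": -1, "travel": [-0.0215, 0.005, 0], "turn": 0.098}
    - {"claw": -1, "travel": [-0.0215, 0.005, 0], "turn": 0.098}

```text
clock: 18.0
tcp_pos: [0.4698, -0.0272, 0.3297]
eef_rot: [-0.0, 0.743, 0.67, -0.0]
contact_force: [0.5, -0.3, -3.4]
opening: 0.0098
finger_force: 117.2
```

```bash
python3 - <<'E'
from h import *
s=telemetry.get_state();R=Rq(s['eef_rot']);print(s['clock'],s['tcp_pos'],np.degrees(np.arctan2(R[1,1],R[0,1])),s['contact_force'])
c0=s['tcp_pos']+R[:,1]*.101
im,c=grab('side');a=im[120:330,210:420];print(px(c,[[*c0[:2],.16]]))
im2,c=grab('scene');b=im2[150:360,220:430];cv2.imwrite('pics/s4.png',cv2.resize(np.hstack([a,b]),(800,400)))
E
```

```text
18.0 [ 0.4697867  -0.02722772  0.32971055] -5.935057514462183 [ 0.46757158 -0.28084753 -3.36165783]
[[350.72374276 210.00536382]]
```

View pics/s4.png

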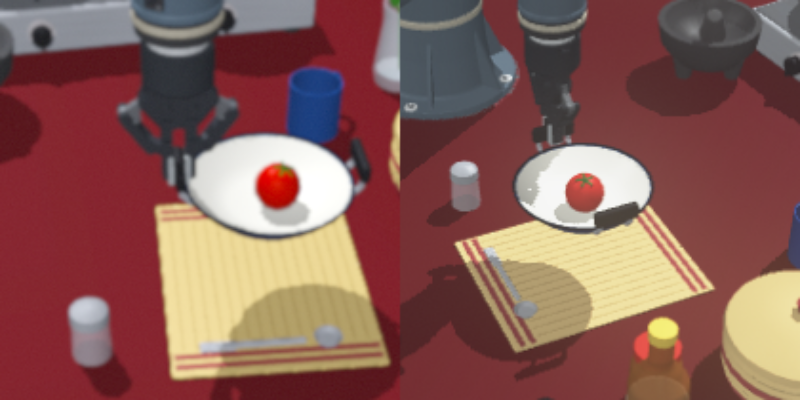

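Both views show the dish held by the near ear over the mat. The free ear points to the far side, and the tomato is in the middle (crop pixels (278,186) and (585,190)). Next I let it settle and check the level numerically.

Request:
arm_command:
  targets:
    - {"claw": -1, "travel": [0, 0, 0], "turn": 0}
    - {"claw": -1, "travel": [0, 0, 0], "turn": 0}
    - {"claw": -1, "travel": [0, 0, 0], "turn": 0}
    - {"claw": -1, "travel": [0, 0, 0], "turn": 0}
    - {"claw": -1, "travel": [0, 0, 0], "turn": 0}
    - {"claw": -1, "travel": [0, 0, 0], "turn": 0}
    - {"claw": -1, "travel": [0, 0, 0], "turn": 0}
    - {"claw": -1, "travel": [0, 0, 0], "turn": 0}
    - {"claw": -1, "travel": [0, 0, 0], "turn": 0}
    - {"claw": -1, "travel": [0, 0, 0], "turn": 0}

```text
clock: 19.35
tcp_pos: [0.4698, -0.0273, 0.3297]
eef_rot: [-0.0, 0.743, 0.67, -0.0]
contact_force: [-1.4, -0.5, -2.8]
opening: 0.0097
finger_force: 117.2
```

```bash
python3 - <<'E'
from h import *
def tri(a,b):
    (o1,d1),(o2,d2)=a,b;s=np.linalg.lstsq(np.c_[d1[0],-d2[0]],o2-o1,rcond=None)[0];p,q=o1+s[0]*d1[0],o2+s[1]*d2[0];return ((p+q)/2).round(4),np.linalg.norm(p-q).round(4)
def cen(m,box):
    x0,y0,x1,y1=box;z=np.zeros(m.shape,np.uint8);z[y0:y1,x0:x1]=m[y0:y1,x0:x1]
    k=max(cv2.findContours(z,cv2.RETR_EXTERNAL,cv2.CHAIN_APPROX_NONE)[0],key=cv2.contourArea);return cv2.minAreaRect(k)[0]
B={'side':((335,195,375,235),(390,190,410,222)),'scene':((305,235,340,265),(318,252,350,275))}
for rep in range(2):
    r=[[],[]]
    for n in B:
        im,c=grab(n);H,S,V=cv2.split(cv2.cvtColor(im,cv2.COLOR_BGR2HSV))
        red=(S>150)&((H<9)|(H>172))&(im[...,2]>100);pt=cen(red,B[n][0]);pe=cen((V<60),B[n][1]);print(n,pt,pe)
        r[0].append(ray(c,[pt]));r[1].append(ray(c,[pe]))
    t,e=tri(*r[0]),tri(*r[1]);print('tom',t,'ear',e)
s=telemetry.get_state();R=Rq(s['eef_rot']);g=s['tcp_pos']+.155*R[:,2];v=e[0]-g
print('grasp',g,'v',v,np.linalg.norm(v[:2]),'yaw',np.degrees(np.arctan2(v[1],v[0])),'tilt',np.degrees(np.arctan2(v[2],np.hypot(*v[:2]))),'mid',(g+e[0])/2,np.abs(s['qd']).max())
E
```

```text
side (354.7481994628906, 218.3175048828125) (398.10003662109375, 204.20001220703125)Traceback (most recent call last):
  File "<stdin>", line 12, in <module>
  File "<stdin>", line 6, in cen
ValueError: max() iterable argument is empty
```

```bash
python3 - <<'E'
from h import *
def tri(a,b):
    (o1,d1),(o2,d2)=a,b;s=np.linalg.lstsq(np.c_[d1[0],-d2[0]],o2-o1,rcond=None)[0];p,q=o1+s[0]*d1[0],o2+s[1]*d2[0];return ((p+q)/2).round(4),np.linalg.norm(p-q).round(4)
def cen(m,box):
    x0,y0,x1,y1=box;z=np.zeros(m.shape,np.uint8);z[y0:y1,x0:x1]=m[y0:y1,x0:x1]
    k=max(cv2.findContours(z,cv2.RETR_EXTERNAL,cv2.CHAIN_APPROX_NONE)[0],key=cv2.contourArea);return cv2.minAreaRect(k)[0]
B={'side':((335,195,375,235),(390,190,410,222),60),'scene':((300,232,340,268),(318,252,350,275),80)}
for rep in range(2):
    r=[[],[]]
    for n in B:
        im,c=grab(n);H,S,V=cv2.split(cv2.cvtColor(im,cv2.COLOR_BGR2HSV))
        red=(S>120)&((H<9)|(H>172))&(im[...,2]>100);pt=cen(red,B[n][0]);pe=cen((V<B[n][2])&(S<130),B[n][1]);print(n,pt,pe)
        r[0].append(ray(c,[pt]));r[1].append(ray(c,[pe]))
    t,e=tri(*r[0]),tri(*r[1]);print('tom',t,'ear',e)
s=telemetry.get_state();R=Rq(s['eef_rot']);g=s['tcp_pos']+.155*R[:,2];v=e[0]-g
print('grasp',g,'v',v,np.linalg.norm(v[:2]),'yaw',np.degrees(np.arctan2(v[1],v[0])),'tilt',np.degrees(np.arctan2(v[2],np.hypot(*v[:2]))),'mid',(g+e[0])/2,np.abs(s['qd']).max())
E
```

```text
side (355.5, 217.0) (398.10003662109375, 204.20001220703125)
scene (316.5, 250.5) (334.6764831542969, 263.7059326171875)
tom (array([ 0.5805, -0.0416,  0.1433]), np.float64(0.0006)) ear (array([ 0.6722, -0.0448,  0.1662]), np.float64(0.0001))
side (355.5, 217.0) (398.5862121582031, 203.9655303955078)
scene (316.5, 250.5) (334.6764831542969, 263.7059326171875)
tom (array([ 0.5805, -0.0416,  0.1433]), np.float64(0.0006)) ear (array([ 0.673 , -0.0453,  0.167 ]), np.float64(0.0002))
grasp [ 0.46983921 -0.02725119  0.17471456] v [ 0.20316079 -0.01804881 -0.00771456] 0.20396094135844797 yaw -5.076829006684811 tilt -2.166107338897712 mid [ 0.57141961 -0.0362756   0.17085728] 0.005838463514190992
```

```bash
python3 -c "
from rig import workorder;print(workorder.job_done())"
```

```text
the job is handed in; nothing more can be done
None
```

The job is handed in (no verdict was returned): the dish is held still by its near ear, underside about 11 cm above the mat's centre and about 2° off level, with the free ear pointing to the far side and the tomato loose about 10 mm from the middle.

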